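# Line up the turned candlesticks by height

### The arm

A 7-joint arm with a two-finger parallel gripper is mounted at the origin on the work surface. World frame = base frame: x ahead of the robot, y to its left, z up, the work surface at z = 0. Lengths are in m, angles in rad, forces in N, time in s.
With the tool pointing down it reaches from about 0.425 to 0.875 m from the base axis. Payload 8.4 kg.
Tool frame: the origin (TCP) lies midway between the tips of the shut fingers; the grasp point (between the pads) lies 19 mm behind it; z points along the fingers, y is the line along which they close (so a half turn about z gives the same grasp; the last joint's range is limited). The gripper opens to 85 mm and grips with 20 to 120 N. Pads are 22 mm wide; open, the fingers measure 114 mm over their backs; the gripper's body (76 mm by 85 mm) begins 54 mm behind the grasp point. The pads swing forward as they close: fully open they stand 13 mm farther back than shut.
Start: joints at [-1.43, 0.333, 0.04, 1.465, -0.013, 1.343, -0.059], TCP at [0.154, 0.631, 0.231] pointing down, gripper open.
Joint ranges: [-2.58, 2.58], [-0.38, 2.09], [-1.3, 1.39], [0.25, 2.4], [-1.5, 4.64], [0.08, 2.09], [-2.65, 2.65]. Speed limits (rad/s): [2.22, 2.22, 2.79, 2.79, 3.14, 3.14, 3.14].

### API

Orientations are given as a rotation vector (axis times angle).
In Python, from station import arm gives the robot as it stands. The module is installed in compiled form; this text tells all that it offers.
- The arm moves only by the tool carry_out, never from a script. Its argument "plan" is a list of rows, each an object with "offset": the shift along the tool's x, y, z in mm, a list of three; "rot": the turn, a rotation vector about the tool's x, y, z in rad, a list of three; "gripper": the finger opening in mm, from 0 to 85.4. In form: [{"offset": [tx, ty, tz], "rot": [rx, ry, rz], "gripper": gripper}, ...]. A call has 1 to 12 rows; each row is the pose to reach, as a shift and turn from the pose commanded when the call began, along the tool's axes at that moment; what a row does not reach only later rows make up. A row lasts 1/12 s, in which the tool goes at most 41.7 mm and 7.16 degrees, less where a joint would pass 70% of its speed; a pose out of reach is approached as far as the arm can. A call with a gripper value outside its range is refused whole. The fingers move at their own pace and stop on an object; "force" is the grip in N (left out, the last holds). Time passes only in rows, so rows that repeat a pose let the fingers close. It gives the time, the measured TCP pose, the force, the opening and the grip force at its end, in the units of the state.
- arm.sense(): the state, without advancing time (a new reading comes with each control period).
- arm.camera(name): name is "side" or "top" or "wrist"; returns a dict with "pixels" (420x560x3 uint8, red, green, blue), "depth" (420x560 float32, m along the optical axis (not along the pixel's ray), 0 where there is no reading), "vertical_fov" (degrees; the focal length in pixels is half the picture's height over the tangent of half this angle, whatever the lens; pixels are square), "cx", "cy" (the principal point, pixels), "eye" and "attitude" of the camera in the world. Camera axes: x right, y down, z forward; pixel columns grow to the right and rows downward; lengths in m; the calibration is good to about 2 mm. A picture is of the moment at which its call begins.
- arm.hand_in(): hands the job in; it is judged then, once.
The state is a dict: "time": time; "joint_pos": joint angles; "dq": joint speeds; "effort": joint torques, N m; "tcp_pos": TCP position; "eef_rot": TCP orientation; "wrist_force": force on the tool from outside, world axes, zero at the start; "wrist_torque": the same for the moment, N m; "opening": opening from 0.0 (shut) to 1.0 (fully open); "finger_force": force on a finger pad.
Only numpy, scipy, OpenCV 4.12 (cv2) and the standard library are available. Lean on these libraries where they do the work, as an engineer would, in place of code of your own. Each camera call takes 0.05 s, during which the arm holds its last target. There are 200 camera calls.

### The job

Stand the four turned candlesticks upright on the cork discs of the finishing board, one centred on each disc, in order of height: the tallest next to the end post and the shortest farthest from it. Do not knock any of them over, and do not shove or tip the wax tin out of its place.

Things in the scene. Friction and masses are not known exactly. Their poses are not given: they have to be found in the camera images.
- stick_a: the shortest of four turned dark-wood candlesticks, loose and upright, 70 mm tall: round foot 52 mm across, slim stem 20 mm across, and at the top a straight round cup 40 mm across over the uppermost 36 mm (the place to grip). Solid: the brass and black rings on its top are only flat inlays. Origin: centre of its underside; z up along its axis. 100 g, give or take 30 %
- stick_b: the second shortest of four turned dark-wood candlesticks, loose and upright, 95 mm tall: round foot 58 mm across, slim stem 20 mm across, and at the top a straight round cup 40 mm across over the uppermost 36 mm (the place to grip). Solid: the brass and black rings on its top are only flat inlays. Origin: centre of its underside; z up along its axis. 135 g, give or take 30 %
- stick_c: the second tallest of four turned dark-wood candlesticks, loose and upright, 120 mm tall: round foot 64 mm across, slim stem 20 mm across, and at the top a straight round cup 40 mm across over the uppermost 36 mm (the place to grip). Solid: the brass and black rings on its top are only flat inlays. Origin: centre of its underside; z up along its axis. 170 g, give or take 30 %
- stick_d: the tallest of four turned dark-wood candlesticks, loose and upright, 145 mm tall: round foot 70 mm across, slim stem 20 mm across, and at the top a straight round cup 40 mm across over the uppermost 36 mm (the place to grip). Solid: the brass and black rings on its top are only flat inlays. Origin: centre of its underside; z up along its axis. 205 g, give or take 30 %
- pad_a: one of four identical flat cork discs, 80 mm across and 4 mm thick, fixed in one straight row 95 mm apart along a pale plywood board (110 mm wide, 540 mm long, 18 mm thick; it lies at a different place and angle each time). The letters do not tell its place in the row. Origin: centre of the disc's underside, 18 mm above the bench; its top is 4 mm higher
- pad_b: one of four identical flat cork discs, 80 mm across and 4 mm thick, fixed in one straight row 95 mm apart along a pale plywood board (110 mm wide, 540 mm long, 18 mm thick; it lies at a different place and angle each time). The letters do not tell its place in the row. Origin: centre of the disc's underside, 18 mm above the bench; its top is 4 mm higher
- pad_c: one of four identical flat cork discs, 80 mm across and 4 mm thick, fixed in one straight row 95 mm apart along a pale plywood board (110 mm wide, 540 mm long, 18 mm thick; it lies at a different place and angle each time). The letters do not tell its place in the row. Origin: centre of the disc's underside, 18 mm above the bench; its top is 4 mm higher
- pad_d: one of four identical flat cork discs, 80 mm across and 4 mm thick, fixed in one straight row 95 mm apart along a pale plywood board (110 mm wide, 540 mm long, 18 mm thick; it lies at a different place and angle each time). The letters do not tell its place in the row. Origin: centre of the disc's underside, 18 mm above the bench; its top is 4 mm higher
- post: a turned wooden end post, 90 mm tall and 32 mm across, fixed at one end of the same board, in line with the discs, 85 mm from the centre of the nearest disc; it may be at either end (the other end has only a flat wooden button, 7 mm high). Origin: centre of its foot, on the board
- wax_tin: a closed round metal tin of wax, 57 mm across, 42 mm tall, 300 g, loose, standing among the candlesticks. Origin: centre of its underside
Not all that is in view belongs to the job. Leave any pink look-alike of the stick_c alone.

How it is judged:
By the outcome, as a careful person would: the job done as asked, in the order asked, and still so for the second after the job is handed in, with the robot touching nothing.
It also fails if it takes over 102 s, if anything falls off the work surface, if the arm or the gripper's body presses on something with over 40 N, if the wrist force passes 120 N, or if a joint passes its speed limit or range.

## Working session

There is one attempt and no reset: what is moved stays moved. The work goes in short steps, Python scripts to look and compute and a tool call to move; the robot and the scene stay as the last step left them, time stands still between calls to the robot, and variables do not carry over. Pictures are saved under pics/ and viewed, at most 14 in all, crops included, and the job is handed in when it is done.

Besides the shell and the picture viewer there is one more tool, called by a JSON object that holds its "fn" and its "kwargs", one argument or row to a line. carry_out: Moves the arm, as the interface text tells. Its arguments: {"type":"object","properties":{"plan":{"type":"array","items":{"type":"object","properties":{"offset":{"type":"array","items":{"type":"number"}},"rot":{"type":"array","items":{"type":"number"}},"gripper":{"type":"number"}}}},"force":{"type":"number"}},"required":["plan"]}

```bash
mkdir -p pics
cat > h.py <<'E'
import numpy as np, cv2
from station import arm
from scipy.spatial.transform import Rotation as R
def cam(n):
    c=arm.camera(n); c['f']=210/np.tan(np.radians(c['vertical_fov'])/2); return c
def Rm(a):
    a=np.array(a,float)
    return a if a.shape==(3,3) else (R.from_rotvec(a).as_matrix() if a.size==3 else R.from_quat(a).as_matrix())
def cloud(c):
    v,u=np.mgrid[0:420,0:560]; d=c['depth']
    P=np.stack([(u-c['cx'])/c['f']*d,(v-c['cy'])/c['f']*d,d],-1)
    return P@Rm(c['attitude']).T+np.array(c['eye'])
def save(c,n): cv2.imwrite('pics/'+n,c['pixels'][:,:,::-1])
E
python3 - <<'E'
from h import *
for n in ['top','side']:
    c=cam(n); save(c,n+'0.png'); np.savez(n+'0.npz',P=cloud(c),px=c['pixels']); print(n,c['eye'],c['attitude'],c['vertical_fov'],c['cx'],c['cy'])
print(arm.sense())
E
```

```text
top [ 0.40230966 -0.03588558  1.30261905] [-2.20215036  2.15762699 -0.12106927] 48.897563789504595 282.5000832830549 201.18971605421774
side [ 0.2937992  -0.89392463  0.78556462] [-2.24727293  0.27638756 -0.16199523] 50.86864305226106 278.37291510019895 210.132195885317
{'time': 0.1, 'joint_pos': array([-1.43023103,  0.33385324,  0.03987696,  1.46621107, -0.01340569,
        1.34330118, -0.05849788]), 'dq': array([-0.00086844, -0.00092391,  0.00044503, -0.00172309, -0.00031996,
       -0.00120586,  0.00049905]), 'effort': array([ 4.55088142e-03, -6.60017610e+01,  1.37045749e+00, -4.06462204e+01,
        1.69287866e-02,  9.05726978e-03, -1.05628871e-05]), 'tcp_pos': array([0.15428279, 0.63098473, 0.23048804]), 'eef_rot': array([-3.75739790e-01, -3.11895653e+00,  2.36315823e-03]), 'wrist_force': array([ 0.67072289, -0.39323416,  0.18897299]), 'wrist_torque': array([-0.00823623,  0.00497477, -0.00868736]), 'finger_force': 0.0, 'opening': 0.998847891926652}
```

View pics/top0.png

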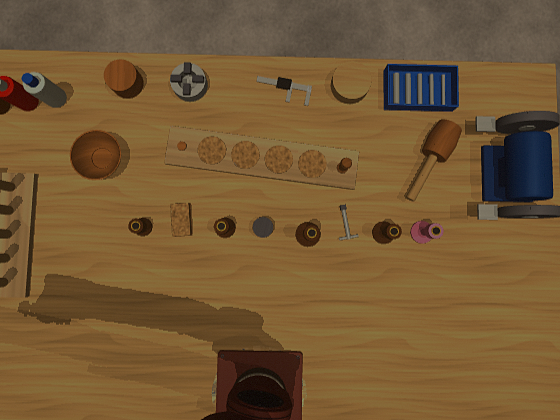

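View pics/side0.png

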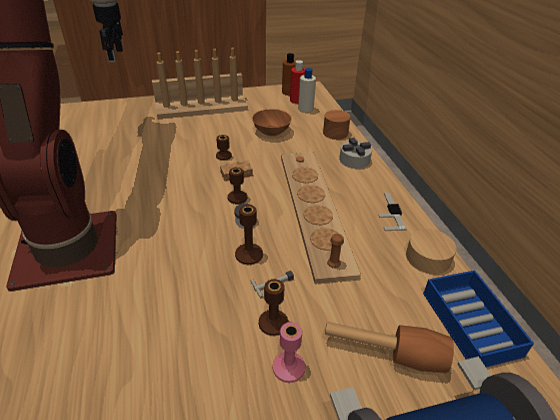

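The top view shows four dark sticks at about (140,226), (224,227), (308,233) and (386,232). The pink look-alike is at (427,231) and the tin at (263,227). The discs are at (212,150), (245,155), (278,159) and (311,163), with the post at the right end (345,165). Next I'll measure these from depth.

Run:
```python
from h import *
D=np.load('top0.npz');P=D['P'];px=D['px']
for u,v in [(140,226),(224,227),(308,233),(386,232),(427,231),(263,227),(347,225),(180,220)]:
    w=P[v-22:v+23,u-22:u+23].reshape(-1,3)
    zt=np.percentile(w[w[:,2]>.03,2],99) if (w[:,2]>.03).any() else w[:,2].max()
    t=w[w[:,2]>zt-.006]
    lo=t.min(0);hi=t.max(0)
    print((u,v),'z%.3f'%zt,len(t),'mean',t[:,:2].mean(0).round(4),'mid',((lo+hi)/2)[:2].round(4),'ext',(hi-lo)[:2].round(3))
hsv=cv2.cvtColor(px,cv2.COLOR_RGB2HSV)
for u,v in [(212,150),(245,155),(278,159),(311,163)]:
    print((u,v),P[v,u].round(4))
w=P[150:182,330:362].reshape(-1,3); t=w[w[:,2]>.1]; print('post',t[:,2].max(),t.mean(0))
m=(P[...,2]>.012)&(P[...,2]<.03); m[:110]=0;m[205:]=0;m[:,:155]=0;m[:,370:]=0
n,l,s,c=cv2.connectedComponentsWithStats(m.astype(np.uint8)); k=1+s[1:,4].argmax()
b=P[l==k][:,:2].astype(np.float32); r=cv2.minAreaRect(b); print(r)
crop=cv2.resize(px[195:262,110:460],None,fx=2.28,fy=2.28,interpolation=2); c2=cv2.resize(px[120:195,150:370],None,fx=3.6,fy=3.6,interpolation=2)[:,:798]
o=np.zeros((crop.shape[0]+c2.shape[0],798,3),np.uint8);o[:crop.shape[0],:crop.shape[1]]=crop[:,:798];o[crop.shape[0]:,:c2.shape[1]]=c2
cv2.imwrite('pics/crop1.png',o[:,:,::-1])
```

```text
(140, 226) z1.303 5 mean [ 0.4023 -0.0359] mid [ 0.4023 -0.0359] ext [0. 0.]
(224, 227) z1.303 10 mean [ 0.4023 -0.0359] mid [ 0.4023 -0.0359] ext [0. 0.]
(308, 233) z1.303 6 mean [ 0.4023 -0.0359] mid [ 0.4023 -0.0359] ext [0. 0.]
(386, 232) z1.303 7 mean [ 0.4023 -0.0359] mid [ 0.4023 -0.0359] ext [0. 0.]
(427, 231) z1.303 7 mean [ 0.4023 -0.0359] mid [ 0.4023 -0.0359] ext [0. 0.]
(263, 227) z1.303 11 mean [ 0.4023 -0.0359] mid [ 0.4023 -0.0359] ext [0. 0.]
(347, 225) z1.303 7 mean [ 0.4023 -0.0359] mid [ 0.4023 -0.0359] ext [0. 0.]
(180, 220) z1.303 7 mean [ 0.4023 -0.0359] mid [ 0.4023 -0.0359] ext [0. 0.]
(212, 150) [0.6652 0.1461 0.0212]
(245, 155) [0.6524 0.0529 0.0245]
(278, 159) [ 0.6435 -0.0399  0.0226]
(311, 163) [ 0.6339 -0.1326  0.0245]
post 1.302619048945563 [ 0.61240046 -0.21055401  0.15945718]
((0.6491656303405762, 0.006702214479446411), (0.5405370593070984, 0.11161690205335617), 83.44917297363281)
```

View pics/crop1.png

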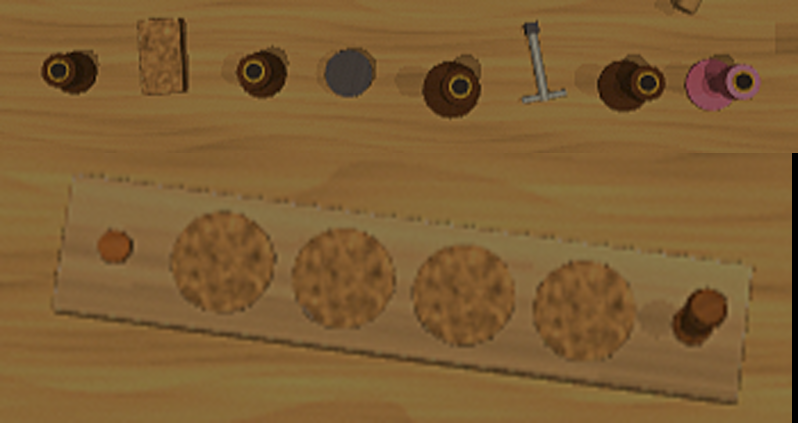

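The crop confirms four brown sticks with brass and black rings, and a pink one at the far right that I'll leave alone. It also shows four discs, with the post on the right and the flat button on the left.

Run:
```python
from h import *
D=np.load('top0.npz');P=D['P'];px=D['px']
for u,v in [(140,226),(224,227),(308,233),(386,232),(427,231),(263,227)]:
    w=P[v-22:v+23,u-20:u+21].reshape(-1,3); w=w[w[:,2]<.3]
    zt=np.percentile(w[w[:,2]>.03,2],90)
    t=w[abs(w[:,2]-zt)<.007]; r=cv2.minEnclosingCircle(t[:,:2].astype(np.float32))
    f=w[(w[:,2]>.004)&(w[:,2]<.02)]; 
    print((u,v),'z%.4f'%zt,len(t),t[:,:2].mean(0).round(4),np.round(r[0],4),round(r[1],4),'foot',f[:,:2].mean(0).round(3))
w=P[150:182,330:362].reshape(-1,3); w=w[w[:,2]<.3];t=w[w[:,2]>.095]; print('post',t[:,2].max(),t.mean(0))
from station import arm
c=cam('top'); Ra=Rm(c['attitude'])
pts=[]
# colour: cork vs plywood: saturation
hsv=cv2.cvtColor(px,cv2.COLOR_RGB2HSV).astype(int)
for u,v in [(212,150),(245,155),(278,159),(311,163)]:
    print(px[v,u],px[v+4,u],px[v-19,u],hsv[v,u],hsv[v-19,u])
    s=cv2.GaussianBlur(hsv[...,1].astype(np.float32),(3,3),0)[v-18:v+19,u-17:u+18]
    yy,xx=np.mgrid[-18:19,-17:18]; m=s>(np.median(s[(xx**2+yy**2)<100])+hsv[v-19,u,1])/2
    m&=(xx**2+yy**2)<17.5**2
    cx,cy=xx[m].mean()+u,yy[m].mean()+v
    d=Ra@np.array([(cx-c['cx'])/c['f'],(cy-c['cy'])/c['f'],1]); q=c['eye']+d*(.022-c['eye'][2])/d[2]; pts.append(q[:2]); print(cx,cy,m.sum(),q.round(4))
pts=np.array(pts); a=np.radians(83.45); e=np.array([np.cos(a),np.sin(a)]); print(pts@e, pts@[-e[1],e[0]], np.array([.64917,.0067])@np.array([[e[0],-e[1]],[e[1],e[0]]]))
d=pts[0]-pts[3];print(np.degrees(np.arctan2(d[1],d[0])),np.linalg.norm(d)/3)
```

```text
(140, 226) z0.0734 170 [0.4462 0.3344] [0.4469 0.3344] 0.0202 foot [0.446 0.332]
(224, 227) z0.0987 176 [0.4489 0.1052] [0.4489 0.1055] 0.0198 foot [0.448 0.101]
(308, 233) z0.1483 193 [ 0.4348 -0.1268] [ 0.435  -0.1265] 0.0198 foot [ 0.435 -0.122]
(386, 232) z0.1239 184 [ 0.4441 -0.3394] [ 0.4441 -0.3401] 0.02 foot [ 0.444 -0.337]
(427, 231) z0.1237 189 [ 0.4473 -0.4472] [ 0.4471 -0.4478] 0.0207 foot [ 0.448 -0.448]
(263, 227) z0.0452 326 [ 0.4509 -0.0012] [ 0.4511 -0.0013] 0.0283 foot [ 0.45  -0.003]
post 0.11237439079877642 [ 0.62161922 -0.21833948  0.10465335]
[115  80  40] [134  95  49] [109  83  49] [ 16 166 115] [ 17 140 109]
211.38095238095238 149.8784893267652 609 [0.6654 0.1477 0.022 ]
[121  84  41] [136  92  47] [135 106  63] [ 16 169 121] [ 18 136 135]
244.98061389337641 154.32148626817448 619 [0.6549 0.0531 0.022 ]
[118  81  42] [139  96  50] [124  98  57] [ 15 164 118] [ 18 138 124]
278.41611842105266 158.86184210526315 608 [ 0.6441 -0.041   0.022 ]
[122  86  45] [130  90  46] [134 106  59] [ 16 161 122] [ 19 143 134]
311.72026800670017 163.4505862646566 597 [ 0.6331 -0.1349  0.022 ]
[ 0.22262637  0.12749362  0.03272282 -0.06175193] [-0.64416484 -0.64453051 -0.64455866 -0.64439982] [ 0.08070724 -0.64416839]
83.49734253038746 0.09479279769794906
```

```bash
cat >> h.py <<'E'
def to(*pts):
    s=arm.sense(); p=np.array(s['tcp_pos']); M=Rm(s['eef_rot'])
    print('t%.2f'%s['time'],p.round(4),'z axis',M[:,2].round(4),'open',round(s['opening']*85.4,1),s['finger_force'])
    for q in pts: print(q,'->',((np.array(q)-p)@M*1e3).round(1))
E
python3 -c "
from h import *
to((.4466,.3344,.15),(.4466,.3344,.028))"
```

```text
t0.15 [0.1543 0.631  0.2306] z axis [-2.0e-04 -1.3e-03 -1.0e+00] open 85.5 0.0
(0.4466, 0.3344, 0.15) -> [-354.3 -218.6   80.9]
(0.4466, 0.3344, 0.028) -> [-354.3 -218.5  202.9]
```

{"fn": "carry_out", "kwargs": {
  "plan": [
    {"offset": [-35, -22, 8], "rot": [0, 0, 0], "gripper": 70},
    {"offset": [-70, -44, 16], "rot": [0, 0, 0], "gripper": 70},
    {"offset": [-105, -65, 24], "rot": [0, 0, 0], "gripper": 70},
    {"offset": [-140, -87, 32], "rot": [0, 0, 0], "gripper": 70},
    {"offset": [-175, -108, 40], "rot": [0, 0, 0], "gripper": 70},
    {"offset": [-210, -130, 48], "rot": [0, 0, 0], "gripper": 70},
    {"offset": [-245, -151, 56], "rot": [0, 0, 0], "gripper": 70},
    {"offset": [-280, -173, 64], "rot": [0, 0, 0], "gripper": 70},
    {"offset": [-315, -195, 72], "rot": [0, 0, 0], "gripper": 70},
    {"offset": [-345, -213, 79], "rot": [0, 0, 0], "gripper": 70},
    {"offset": [-354.3, -218.6, 81], "rot": [0, 0, 0], "gripper": 70},
    {"offset": [-354.3, -218.6, 81], "rot": [0, 0, 0], "gripper": 70}
  ],
  "force": 40
}}

```text
time: 1.15
tcp_pos: [0.4491, 0.3308, 0.1495]
eef_rot: [0.386, 3.118, -0.003]
wrist_force: [-0.2, -0.4, 0.2]
opening: 0.818
finger_force: 0.0
```

```bash
python3 -c "
from h import *
to((.4466,.3344,.028))
c=cam('wrist');save(c,'w1.png');P=cloud(c).reshape(-1,3)
t=P[(P[:,2]>.06)&(P[:,2]<.078)&(abs(P[:,0]-.447)<.035)&(abs(P[:,1]-.334)<.035)]
print(len(t),t.mean(0),cv2.minEnclosingCircle(t[:,:2].astype(np.float32)))"
```

```text
t1.15 [0.4491 0.3308 0.1495] z axis [-1.0e-04 -2.1e-03 -1.0e+00] open 69.9 0.0
(0.4466, 0.3344, 0.028) -> [  3.4   3.1 121.5]
2854 [0.44695547 0.33668426 0.07020908] ((0.44840943813323975, 0.3364812135696411), 0.020159142091870308)
```

View pics/w1.png

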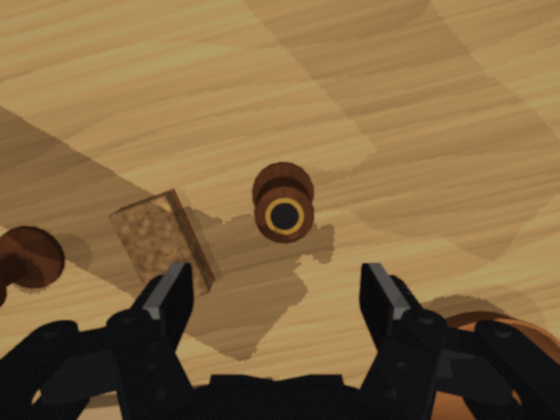

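The wrist view shows stick_a's cup at (284,214), centred between the fingers, with nothing in the way. I'll go down and grip.

{"fn": "carry_out", "kwargs": {
  "plan": [
    {"offset": [0, 1, 25], "rot": [0, 0, 0], "gripper": 70},
    {"offset": [0, 1, 55], "rot": [0, 0, 0], "gripper": 70},
    {"offset": [0, 1, 85], "rot": [0, 0, 0], "gripper": 70},
    {"offset": [0, 1, 110], "rot": [0, 0, 0], "gripper": 70},
    {"offset": [0, 1, 122], "rot": [0, 0, 0], "gripper": 70},
    {"offset": [0, 1, 122], "rot": [0, 0, 0], "gripper": 70},
    {"offset": [0, 1, 122], "rot": [0, 0, 0], "gripper": 55},
    {"offset": [0, 1, 122], "rot": [0, 0, 0], "gripper": 48},
    {"offset": [0, 1, 122], "rot": [0, 0, 0], "gripper": 42},
    {"offset": [0, 1, 122], "rot": [0, 0, 0], "gripper": 30},
    {"offset": [0, 1, 122], "rot": [0, 0, 0], "gripper": 30},
    {"offset": [0, 1, 122], "rot": [0, 0, 0], "gripper": 30}
  ]
}}

```text
time: 2.2
tcp_pos: [0.4477, 0.3369, 0.0302]
eef_rot: [0.376, 3.117, 0.004]
wrist_force: [-2.1, -0.0, 5.2]
opening: 0.457
finger_force: 39.7
```

```bash
python3 -c "
from h import *
to((.4466,.3344,.13),(.6654,.1477,.13),(.6654,.1477,.051))"
```

```text
t2.20 [0.4477 0.3369 0.0302] z axis [ 0.0018  0.0023 -1.    ] open 39.0 39.743251802956365
(0.4466, 0.3344, 0.13) -> [  0.3  -2.4 -99.8]
(0.6654, 0.1477, 0.13) -> [-256.5 -131.8  -99.8]
(0.6654, 0.1477, 0.051) -> [-256.4 -132.   -20.8]
```

{"fn": "carry_out", "kwargs": {
  "plan": [
    {"offset": [0, 0, -20], "rot": [0, 0, 0], "gripper": 30},
    {"offset": [0, 0, -50], "rot": [0, 0, 0], "gripper": 30},
    {"offset": [-15, -8, -75], "rot": [0, 0, 0], "gripper": 30},
    {"offset": [-45, -23, -80], "rot": [0, 0, 0], "gripper": 30},
    {"offset": [-80, -40, -80], "rot": [0, 0, 0], "gripper": 30},
    {"offset": [-115, -58, -80], "rot": [0, 0, 0], "gripper": 30},
    {"offset": [-150, -75, -80], "rot": [0, 0, 0], "gripper": 30},
    {"offset": [-185, -93, -80], "rot": [0, 0, 0], "gripper": 30},
    {"offset": [-220, -111, -80], "rot": [0, 0, 0], "gripper": 30},
    {"offset": [-245, -123, -80], "rot": [0, 0, 0], "gripper": 30},
    {"offset": [-257, -129.5, -80], "rot": [0, 0, 0], "gripper": 30},
    {"offset": [-257, -129.5, -80], "rot": [0, 0, 0], "gripper": 30}
  ]
}}

```text
time: 3.2
tcp_pos: [0.668, 0.1449, 0.109]
eef_rot: [0.383, 3.116, -0.002]
wrist_force: [-0.5, 0.9, -1.6]
opening: 0.457
finger_force: 40.6
```

{"fn": "carry_out", "kwargs": {
  "plan": [
    {"offset": [0, 0, 0], "rot": [0, 0, 0], "gripper": 30},
    {"offset": [0, 0, 0], "rot": [0, 0, 0], "gripper": 30},
    {"offset": [0, 0, 0], "rot": [0, 0, 0], "gripper": 30}
  ]
}}

```text
time: 3.45
tcp_pos: [0.6648, 0.1511, 0.1086]
eef_rot: [-0.372, -3.119, -0.002]
wrist_force: [0.2, -0.1, -1.0]
opening: 0.459
finger_force: 40.6
```

```bash
python3 -c "
from h import *
to((.6654,.1497,.051))
c=cam('side');save(c,'s1.png');P=cloud(c).reshape(-1,3)
c=cam('top');P=cloud(c).reshape(-1,3)
c=cam('wrist');save(c,'w2.png')"
```

```text
t3.45 [0.6648 0.1511 0.1086] z axis [-4.0e-04  1.2e-03 -1.0e+00] open 39.2 40.58883104939014
(0.6654, 0.1497, 0.051) -> [-1.  -1.3 57.6]
```

View pics/s1.png

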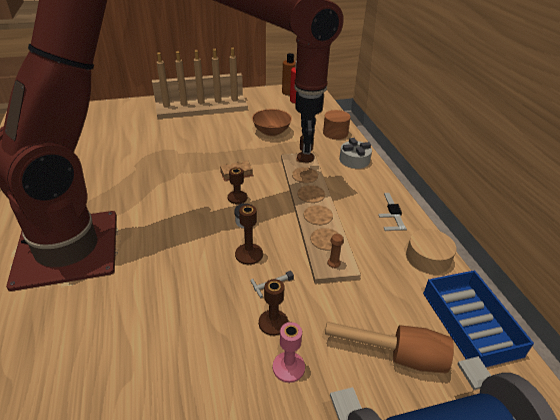

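stick_a is held over the far disc at side-view pixel (305,155). I'll lower it, release and retreat upward.

{"fn": "carry_out", "kwargs": {
  "plan": [
    {"offset": [0, 0, 15], "rot": [0, 0, 0], "gripper": 30},
    {"offset": [0, 0, 32], "rot": [0, 0, 0], "gripper": 30},
    {"offset": [0, 0, 45], "rot": [0, 0, 0], "gripper": 30},
    {"offset": [0, 0, 53], "rot": [0, 0, 0], "gripper": 30},
    {"offset": [0, 0, 57], "rot": [0, 0, 0], "gripper": 30},
    {"offset": [0, 0, 57], "rot": [0, 0, 0], "gripper": 30},
    {"offset": [0, 0, 57], "rot": [0, 0, 0], "gripper": 30},
    {"offset": [0, 0, 57], "rot": [0, 0, 0], "gripper": 30},
    {"offset": [0, 0, 57], "rot": [0, 0, 0], "gripper": 45},
    {"offset": [0, 0, 57], "rot": [0, 0, 0], "gripper": 55},
    {"offset": [0, 0, 57], "rot": [0, 0, 0], "gripper": 65},
    {"offset": [0, 0, 57], "rot": [0, 0, 0], "gripper": 65}
  ]
}}

```text
time: 4.6
tcp_pos: [0.6658, 0.1491, 0.0513]
eef_rot: [0.376, 3.119, -0.0]
wrist_force: [-0.2, -0.4, -0.5]
opening: 0.758
finger_force: 0.0
```

{"fn": "carry_out", "kwargs": {
  "plan": [
    {"offset": [0, 0, -20], "rot": [0, 0, 0], "gripper": 65},
    {"offset": [0, 0, -50], "rot": [0, 0, 0], "gripper": 65},
    {"offset": [0, 0, -90], "rot": [0, 0, 0], "gripper": 65},
    {"offset": [30, 0, -110], "rot": [0, 0, 0], "gripper": 70},
    {"offset": [70, 0, -110], "rot": [0, 0, 0], "gripper": 70},
    {"offset": [110, 0, -110], "rot": [0, 0, 0], "gripper": 70},
    {"offset": [150, 0, -110], "rot": [0, 0, 0], "gripper": 70},
    {"offset": [150, 0, -110], "rot": [0, 0, 0], "gripper": 70},
    {"offset": [150, 0, -110], "rot": [0, 0, 0], "gripper": 70}
  ]
}}

```text
time: 5.35
tcp_pos: [0.5182, 0.1858, 0.1617]
eef_rot: [-0.371, -3.119, -0.002]
wrist_force: [0.3, -0.7, -0.4]
opening: 0.821
finger_force: 0.0
```

```bash
cat >> h.py <<'E'
def stk(name,x,y,zlo,zhi,r=.035):
    P=cloud(cam(name)).reshape(-1,3)
    t=P[(P[:,2]>zlo)&(P[:,2]<zhi)&(np.hypot(P[:,0]-x,P[:,1]-y)<r)]
    print(name,len(t),t.mean(0).round(4),cv2.minEnclosingCircle(t[:,:2].astype(np.float32)))
E
python3 -c "
from h import *
stk('top',.665,.148,.088,.105)
stk('wrist',.665,.148,.085,.1)
to((.4489,.1054,.053))"
```

```text
top 172 [0.6638 0.1472 0.0927] ((0.664358377456665, 0.147466778755188), 0.019852591678500175)
wrist 0 [nan nan nan] ((0.0, 0.0), 0.0)
t5.45 [0.5207 0.1846 0.1618] z axis [ 1.2e-03  4.0e-04 -1.0e+00] open 69.5 0.0
(0.4489, 0.1054, 0.053) -> [ 51.1 -94.1 108.7]h.py:21: RuntimeWarning: Mean of empty slice.
  print(name,len(t),t.mean(0).round(4),cv2.minEnclosingCircle(t[:,:2].astype(np.float32)))
  ret = um.true_divide(
```

stick_a stands on its disc, about 1 mm off centre. Next is stick_b.

{"fn": "carry_out", "kwargs": {
  "plan": [
    {"offset": [17, -31, 0], "rot": [0, 0, 0], "gripper": 70},
    {"offset": [36, -65, 0], "rot": [0, 0, 0], "gripper": 70},
    {"offset": [48, -87, 0], "rot": [0, 0, 0], "gripper": 70},
    {"offset": [51, -92.5, 0], "rot": [0, 0, 0], "gripper": 70},
    {"offset": [51, -92.5, 0], "rot": [0, 0, 0], "gripper": 70},
    {"offset": [51, -92.5, 0], "rot": [0, 0, 0], "gripper": 70},
    {"offset": [51, -92.5, 25], "rot": [0, 0, 0], "gripper": 70},
    {"offset": [51, -92.5, 55], "rot": [0, 0, 0], "gripper": 70},
    {"offset": [51, -92.5, 85], "rot": [0, 0, 0], "gripper": 70},
    {"offset": [51, -92.5, 102], "rot": [0, 0, 0], "gripper": 70},
    {"offset": [51, -92.5, 107], "rot": [0, 0, 0], "gripper": 70},
    {"offset": [51, -92.5, 107], "rot": [0, 0, 0], "gripper": 70}
  ]
}}

```text
time: 6.45
tcp_pos: [0.4486, 0.1071, 0.0531]
eef_rot: [-0.375, -3.117, 0.003]
wrist_force: [0.5, -0.5, -0.1]
opening: 0.816
finger_force: 0.0
```

{"fn": "carry_out", "kwargs": {
  "plan": [
    {"offset": [0, 0, 0], "rot": [0, 0, 0], "gripper": 55},
    {"offset": [0, 0, 0], "rot": [0, 0, 0], "gripper": 48},
    {"offset": [0, 0, 0], "rot": [0, 0, 0], "gripper": 42},
    {"offset": [0, 0, 0], "rot": [0, 0, 0], "gripper": 30},
    {"offset": [0, 0, 0], "rot": [0, 0, 0], "gripper": 30},
    {"offset": [0, 0, 0], "rot": [0, 0, 0], "gripper": 30}
  ]
}}

```text
time: 6.95
tcp_pos: [0.4496, 0.1073, 0.0557]
eef_rot: [0.376, 3.117, 0.002]
wrist_force: [-0.7, 0.0, 6.5]
opening: 0.46
finger_force: 39.8
```

```bash
python3 -c "
from h import *
s=arm.sense();print(s['wrist_force'])
to((.6555,.0546,.1535),(.6555,.0546,.075))"
```

```text
[-0.65764724  0.03954634  6.5412431 ]
t6.95 [0.4496 0.1073 0.0557] z axis [ 0.0022  0.0012 -1.    ] open 39.3 39.8084722738713
(0.6555, 0.0546, 0.1535) -> [-212.7   -2.1  -97.4]
(0.6555, 0.0546, 0.075) -> [-212.6   -2.2  -18.9]
```

{"fn": "carry_out", "kwargs": {
  "plan": [
    {"offset": [0, 0, -20], "rot": [0, 0, 0], "gripper": 30},
    {"offset": [0, 0, -50], "rot": [0, 0, 0], "gripper": 30},
    {"offset": [-15, 0, -75], "rot": [0, 0, 0], "gripper": 30},
    {"offset": [-45, 0, -80], "rot": [0, 0, 0], "gripper": 30},
    {"offset": [-80, -1, -80], "rot": [0, 0, 0], "gripper": 30},
    {"offset": [-115, -1, -80], "rot": [0, 0, 0], "gripper": 30},
    {"offset": [-150, -2, -80], "rot": [0, 0, 0], "gripper": 30},
    {"offset": [-185, -2, -80], "rot": [0, 0, 0], "gripper": 30},
    {"offset": [-205, -2, -80], "rot": [0, 0, 0], "gripper": 30},
    {"offset": [-213.5, -2, -80], "rot": [0, 0, 0], "gripper": 30},
    {"offset": [-213.5, -2, -80], "rot": [0, 0, 0], "gripper": 30},
    {"offset": [-213.5, -2, -80], "rot": [0, 0, 0], "gripper": 30}
  ]
}}

```text
time: 7.95
tcp_pos: [0.6548, 0.0544, 0.1342]
eef_rot: [-0.376, -3.118, 0.0]
wrist_force: [-0.5, 0.8, -1.9]
opening: 0.456
finger_force: 40.9
```

{"fn": "carry_out", "kwargs": {
  "plan": [
    {"offset": [0, 0, 0], "rot": [0, 0, 0], "gripper": 30},
    {"offset": [0, 0, 15], "rot": [0, 0, 0], "gripper": 30},
    {"offset": [0, 0, 32], "rot": [0, 0, 0], "gripper": 30},
    {"offset": [0, 0, 45], "rot": [0, 0, 0], "gripper": 30},
    {"offset": [0, 0, 51], "rot": [0, 0, 0], "gripper": 30},
    {"offset": [0, 0, 55.5], "rot": [0, 0, 0], "gripper": 30},
    {"offset": [0, 0, 55.5], "rot": [0, 0, 0], "gripper": 30},
    {"offset": [0, 0, 55.5], "rot": [0, 0, 0], "gripper": 30},
    {"offset": [0, 0, 55.5], "rot": [0, 0, 0], "gripper": 30}
  ]
}}

```text
time: 8.7
tcp_pos: [0.6558, 0.0543, 0.0795]
eef_rot: [0.376, 3.118, 0.0]
wrist_force: [-0.0, 0.2, -1.5]
opening: 0.458
finger_force: 40.9
```

```bash
python3 -c "
from h import *
s=arm.sense();print(s['wrist_force'])
to((.6555,.0546,.0777))
c=cam('side');save(c,'s2.png')"
```

```text
[-0.01292292  0.24808136 -1.51659763]
t8.70 [0.6558 0.0543 0.0795] z axis [ 1.e-03  2.e-04 -1.e+00] open 39.1 40.86588496284094
(0.6555, 0.0546, 0.0777) -> [0.4 0.2 1.8]
```

{"fn": "carry_out", "kwargs": {
  "plan": [
    {"offset": [0, 0, 1.8], "rot": [0, 0, 0], "gripper": 30},
    {"offset": [0, 0, 1.8], "rot": [0, 0, 0], "gripper": 30},
    {"offset": [0, 0, 1.8], "rot": [0, 0, 0], "gripper": 45},
    {"offset": [0, 0, 1.8], "rot": [0, 0, 0], "gripper": 55},
    {"offset": [0, 0, 1.8], "rot": [0, 0, 0], "gripper": 65},
    {"offset": [0, 0, 1.8], "rot": [0, 0, 0], "gripper": 65},
    {"offset": [0, 0, -20], "rot": [0, 0, 0], "gripper": 65},
    {"offset": [0, 0, -50], "rot": [0, 0, 0], "gripper": 65},
    {"offset": [0, 0, -90], "rot": [0, 0, 0], "gripper": 65},
    {"offset": [0, 0, -120], "rot": [0, 0, 0], "gripper": 70},
    {"offset": [0, 0, -120], "rot": [0, 0, 0], "gripper": 70},
    {"offset": [0, 0, -120], "rot": [0, 0, 0], "gripper": 70}
  ]
}}

```text
time: 9.75
tcp_pos: [0.6566, 0.0542, 0.2011]
eef_rot: [0.376, 3.115, 0.002]
wrist_force: [-1.2, 0.1, -0.5]
opening: 0.819
finger_force: 0.0
```

```bash
python3 -c "
from h import *
to((.4441,-.338,.198),(.4441,-.338,.078))"
```

```text
t9.75 [0.6566 0.0542 0.2011] z axis [ 4.e-03  9.e-04 -1.e+00] open 69.9 0.0
(0.4441, -0.338, 0.198) -> [ 113.2 -431.5    1.9]
(0.4441, -0.338, 0.078) -> [ 113.7 -431.7  121.9]
```

{"fn": "carry_out", "kwargs": {
  "plan": [
    {"offset": [10, -37, 0], "rot": [0, 0, 0], "gripper": 70},
    {"offset": [20, -76, 0], "rot": [0, 0, 0], "gripper": 70},
    {"offset": [30, -115, 0], "rot": [0, 0, 0], "gripper": 70},
    {"offset": [40, -154, 0], "rot": [0, 0, 0], "gripper": 70},
    {"offset": [50, -192, 0], "rot": [0, 0, 0], "gripper": 70},
    {"offset": [60, -230, 0], "rot": [0, 0, 0], "gripper": 70},
    {"offset": [70, -268, 0], "rot": [0, 0, 0], "gripper": 70},
    {"offset": [80, -306, 0], "rot": [0, 0, 0], "gripper": 70},
    {"offset": [90, -344, 0], "rot": [0, 0, 0], "gripper": 70},
    {"offset": [100, -382, 0], "rot": [0, 0, 0], "gripper": 70},
    {"offset": [109, -417, 0], "rot": [0, 0, 0], "gripper": 70},
    {"offset": [113, -431.5, 0], "rot": [0, 0, 0], "gripper": 70}
  ]
}}

```text
time: 10.75
tcp_pos: [0.439, -0.3425, 0.198]
eef_rot: [-0.384, -3.116, 0.002]
wrist_force: [0.7, -0.8, 0.5]
opening: 0.818
finger_force: 0.0
```

{"fn": "carry_out", "kwargs": {
  "plan": [
    {"offset": [0, 0, 0], "rot": [0, 0, 0], "gripper": 70},
    {"offset": [0, 0, 0], "rot": [0, 0, 0], "gripper": 70},
    {"offset": [0, 0, 0], "rot": [0, 0, 0], "gripper": 70}
  ]
}}

```text
time: 11.0
tcp_pos: [0.4436, -0.3367, 0.1979]
eef_rot: [-0.374, -3.118, -0.001]
wrist_force: [0.1, 0.1, 1.1]
opening: 0.821
finger_force: 0.0
```

```bash
python3 -c "
from h import *
stk('top',.6549,.0531,.113,.13)
stk('wrist',.444,-.338,.11,.13)
to((.4441,-.338,.078))
c=cam('wrist');save(c,'w3.png')"
```

```text
top 181 [0.6547 0.0522 0.1179] ((0.6546596884727478, 0.052810199558734894), 0.02017984353005886)
wrist 2870 [ 0.4444 -0.3385  0.1202] ((0.44586828351020813, -0.33900758624076843), 0.02009677328169346)
t11.10 [ 0.444  -0.3364  0.1983] z axis [-6.e-04  7.e-04 -1.e+00] open 70.1 0.0
(0.4441, -0.338, 0.078) -> [ -0.5  -1.6 120.3]
```

View pics/w3.png

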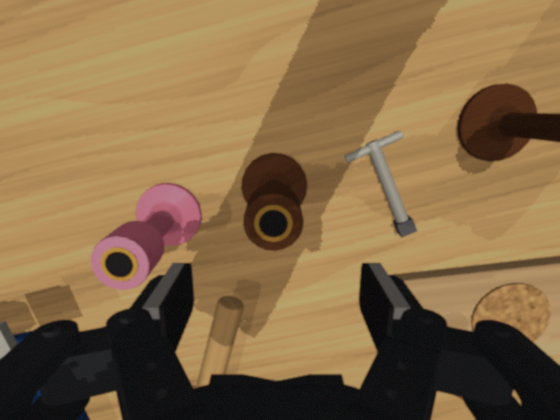

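stick_b is on its disc to within 1 mm. The wrist view shows the brown stick_c between the fingers at (273,222). The pink one is at (120,262), outside the fingers. I'll go down and grip.

{"fn": "carry_out", "kwargs": {
  "plan": [
    {"offset": [0, -1.5, 25], "rot": [0, 0, 0], "gripper": 65},
    {"offset": [0, -1.5, 55], "rot": [0, 0, 0], "gripper": 65},
    {"offset": [0, -1.5, 85], "rot": [0, 0, 0], "gripper": 65},
    {"offset": [0, -1.5, 110], "rot": [0, 0, 0], "gripper": 65},
    {"offset": [0, -1.5, 120], "rot": [0, 0, 0], "gripper": 65},
    {"offset": [0, -1.5, 120], "rot": [0, 0, 0], "gripper": 65},
    {"offset": [0, -1.5, 120], "rot": [0, 0, 0], "gripper": 55},
    {"offset": [0, -1.5, 120], "rot": [0, 0, 0], "gripper": 48},
    {"offset": [0, -1.5, 120], "rot": [0, 0, 0], "gripper": 42},
    {"offset": [0, -1.5, 120], "rot": [0, 0, 0], "gripper": 30},
    {"offset": [0, -1.5, 120], "rot": [0, 0, 0], "gripper": 30},
    {"offset": [0, -1.5, 120], "rot": [0, 0, 0], "gripper": 30}
  ]
}}

```text
time: 12.15
tcp_pos: [0.4441, -0.3397, 0.0805]
eef_rot: [0.375, 3.116, -0.0]
wrist_force: [-0.7, 2.3, 8.2]
opening: 0.46
finger_force: 39.8
```

```bash
python3 -c "
from h import *
to((.6441,-.041,.1))"
```

```text
t12.15 [ 0.4441 -0.3397  0.0805] z axis [ 2.8e-03 -5.0e-04 -1.0e+00] open 39.3 39.79739119007718
(0.6441, -0.041, 0.1) -> [-123.5  337.7  -19.1]
```

{"fn": "carry_out", "kwargs": {
  "plan": [
    {"offset": [0, 0, -20], "rot": [0, 0, 0], "gripper": 30},
    {"offset": [0, 0, -50], "rot": [0, 0, 0], "gripper": 30},
    {"offset": [-5, 14, -75], "rot": [0, 0, 0], "gripper": 30},
    {"offset": [-15, 41, -80], "rot": [0, 0, 0], "gripper": 30},
    {"offset": [-28, 77, -80], "rot": [0, 0, 0], "gripper": 30},
    {"offset": [-41, 113, -80], "rot": [0, 0, 0], "gripper": 30},
    {"offset": [-55, 150, -80], "rot": [0, 0, 0], "gripper": 30},
    {"offset": [-68, 186, -80], "rot": [0, 0, 0], "gripper": 30},
    {"offset": [-81, 222, -80], "rot": [0, 0, 0], "gripper": 30},
    {"offset": [-95, 258, -80], "rot": [0, 0, 0], "gripper": 30},
    {"offset": [-108, 294, -80], "rot": [0, 0, 0], "gripper": 30},
    {"offset": [-118, 322, -80], "rot": [0, 0, 0], "gripper": 30}
  ]
}}

```text
time: 13.15
tcp_pos: [0.6354, -0.0511, 0.1593]
eef_rot: [0.372, 3.119, 0.002]
wrist_force: [0.8, 0.4, -1.9]
opening: 0.458
finger_force: 40.9
```

{"fn": "carry_out", "kwargs": {
  "plan": [
    {"offset": [-6, 16, 0], "rot": [0, 0, 0], "gripper": 30},
    {"offset": [-6, 16, 0], "rot": [0, 0, 0], "gripper": 30},
    {"offset": [-6, 16, 0], "rot": [0, 0, 0], "gripper": 30},
    {"offset": [-6, 16, 0], "rot": [0, 0, 0], "gripper": 30},
    {"offset": [-6, 16, 0], "rot": [0, 0, 0], "gripper": 30}
  ]
}}

```text
time: 13.57
tcp_pos: [0.6429, -0.0429, 0.1592]
eef_rot: [0.38, 3.118, -0.001]
wrist_force: [0.7, -0.6, -1.7]
opening: 0.46
finger_force: 40.9
```

```bash
python3 -c "
from h import *
to((.645,-.0395,.1025))
for i in range(3): to()"
```

```text
t13.57 [ 0.6429 -0.0429  0.1592] z axis [ 1.e-04 -7.e-04 -1.e+00] open 39.3 40.936173385234724
(0.645, -0.0395, 0.1025) -> [-1.2  3.8 56.7]
t13.57 [ 0.6429 -0.0429  0.1592] z axis [ 1.e-04 -7.e-04 -1.e+00] open 39.3 40.936173385234724
t13.57 [ 0.6429 -0.0429  0.1592] z axis [ 1.e-04 -7.e-04 -1.e+00] open 39.3 40.936173385234724
t13.57 [ 0.6429 -0.0429  0.1592] z axis [ 1.e-04 -7.e-04 -1.e+00] open 39.3 40.936173385234724
```

{"fn": "carry_out", "kwargs": {
  "plan": [
    {"offset": [0, 1, 15], "rot": [0, 0, 0], "gripper": 30},
    {"offset": [0, 1, 30], "rot": [0, 0, 0], "gripper": 30},
    {"offset": [0, 1, 42], "rot": [0, 0, 0], "gripper": 30},
    {"offset": [0, 1, 48], "rot": [0, 0, 0], "gripper": 30},
    {"offset": [0, 1, 48], "rot": [0, 0, 0], "gripper": 30},
    {"offset": [0, 1, 48], "rot": [0, 0, 0], "gripper": 30},
    {"offset": [0, 1, 48], "rot": [0, 0, 0], "gripper": 30},
    {"offset": [0, 1, 48], "rot": [0, 0, 0], "gripper": 30},
    {"offset": [0, 1, 48], "rot": [0, 0, 0], "gripper": 30}
  ]
}}

```text
time: 14.32
tcp_pos: [0.6442, -0.0398, 0.1116]
eef_rot: [0.376, 3.118, 0.0]
wrist_force: [0.4, 0.4, -2.6]
opening: 0.457
finger_force: 40.9
```

```bash
python3 -c "
from h import *
to((.645,-.0395,.1025))
stk('side',.6441,-.041,.12,.16)"
```

```text
t14.32 [ 0.6442 -0.0398  0.1116] z axis [ 0.0011  0.     -1.    ] open 39.0 40.91139462054343
(0.645, -0.0395, 0.1025) -> [-0.7  0.4  9.1]
side 141 [ 0.6345 -0.057   0.1367] ((0.6389944553375244, -0.043066661804914474), 0.032611604779958725)
```

{"fn": "carry_out", "kwargs": {
  "plan": [
    {"offset": [-0.5, 0.4, 5], "rot": [0, 0, 0], "gripper": 30},
    {"offset": [-0.5, 0.4, 9], "rot": [0, 0, 0], "gripper": 30},
    {"offset": [-0.5, 0.4, 9], "rot": [0, 0, 0], "gripper": 30},
    {"offset": [-0.5, 0.4, 9], "rot": [0, 0, 0], "gripper": 30},
    {"offset": [-0.5, 0.4, 9], "rot": [0, 0, 0], "gripper": 45},
    {"offset": [-0.5, 0.4, 9], "rot": [0, 0, 0], "gripper": 55},
    {"offset": [-0.5, 0.4, 9], "rot": [0, 0, 0], "gripper": 65},
    {"offset": [-0.5, 0.4, 9], "rot": [0, 0, 0], "gripper": 65},
    {"offset": [-0.5, 0.4, -15], "rot": [0, 0, 0], "gripper": 65},
    {"offset": [-0.5, 0.4, -45], "rot": [0, 0, 0], "gripper": 65},
    {"offset": [-0.5, 0.4, -85], "rot": [0, 0, 0], "gripper": 65},
    {"offset": [-0.5, 0.4, -115], "rot": [0, 0, 0], "gripper": 70}
  ]
}}

```text
time: 15.37
tcp_pos: [0.6444, -0.0398, 0.2283]
eef_rot: [0.377, 3.118, -0.0]
wrist_force: [0.5, -0.6, 0.4]
opening: 0.816
finger_force: 0.0
```

```bash
python3 -c "
from h import *
to((.4355,-.1255,.223))"
```

```text
t15.37 [ 0.6444 -0.0398  0.2283] z axis [ 8.e-04 -3.e-04 -1.e+00] open 69.7 0.0
(0.4355, -0.1255, 0.223) -> [ 182.5 -132.9    5.2]
```

{"fn": "carry_out", "kwargs": {
  "plan": [
    {"offset": [27, -19, 5], "rot": [0, 0, 0], "gripper": 65},
    {"offset": [55, -40, 5], "rot": [0, 0, 0], "gripper": 65},
    {"offset": [83, -60, 5], "rot": [0, 0, 0], "gripper": 65},
    {"offset": [111, -81, 5], "rot": [0, 0, 0], "gripper": 65},
    {"offset": [139, -101, 5], "rot": [0, 0, 0], "gripper": 65},
    {"offset": [165, -120, 5], "rot": [0, 0, 0], "gripper": 65},
    {"offset": [178, -129, 5], "rot": [0, 0, 0], "gripper": 65},
    {"offset": [182.5, -133, 5], "rot": [0, 0, 0], "gripper": 65},
    {"offset": [182.5, -133, 5], "rot": [0, 0, 0], "gripper": 65},
    {"offset": [182.5, -133, 5], "rot": [0, 0, 0], "gripper": 65},
    {"offset": [182.5, -133, 5], "rot": [0, 0, 0], "gripper": 65},
    {"offset": [182.5, -133, 5], "rot": [0, 0, 0], "gripper": 65}
  ]
}}

```text
time: 16.37
tcp_pos: [0.4364, -0.1247, 0.2207]
eef_rot: [-0.374, -3.119, 0.001]
wrist_force: [-1.0, 0.3, 0.8]
opening: 0.763
finger_force: 0.0
```

```bash
python3 -c "
from h import *
stk('top',.6441,-.041,.138,.155)
stk('wrist',.435,-.126,.135,.155)
to((.4355,-.1255,.103))"
```

```text
top 183 [ 0.6442 -0.0396  0.1431] ((0.6451351046562195, -0.03996972739696503), 0.01999191753566265)
wrist 2941 [ 0.4354 -0.1253  0.1452] ((0.43681761622428894, -0.12585857510566711), 0.020235268399119377)
t16.47 [ 0.4361 -0.1249  0.2206] z axis [-7.e-04 -8.e-04 -1.e+00] open 65.3 0.0
(0.4355, -0.1255, 0.103) -> [  0.3  -0.6 117.6]
```

stick_c is about 1 mm off centre. Next is stick_d.

{"fn": "carry_out", "kwargs": {
  "plan": [
    {"offset": [0, -0.5, 25], "rot": [0, 0, 0], "gripper": 65},
    {"offset": [0, -0.5, 55], "rot": [0, 0, 0], "gripper": 65},
    {"offset": [0, -0.5, 85], "rot": [0, 0, 0], "gripper": 65},
    {"offset": [0, -0.5, 108], "rot": [0, 0, 0], "gripper": 65},
    {"offset": [0, -0.5, 118], "rot": [0, 0, 0], "gripper": 65},
    {"offset": [0, -0.5, 118], "rot": [0, 0, 0], "gripper": 65},
    {"offset": [0, -0.5, 118], "rot": [0, 0, 0], "gripper": 55},
    {"offset": [0, -0.5, 118], "rot": [0, 0, 0], "gripper": 48},
    {"offset": [0, -0.5, 118], "rot": [0, 0, 0], "gripper": 42},
    {"offset": [0, -0.5, 118], "rot": [0, 0, 0], "gripper": 30},
    {"offset": [0, -0.5, 118], "rot": [0, 0, 0], "gripper": 30},
    {"offset": [0, -0.5, 118], "rot": [0, 0, 0], "gripper": 30}
  ]
}}

```text
time: 17.47
tcp_pos: [0.4366, -0.1258, 0.1043]
eef_rot: [0.375, 3.116, 0.001]
wrist_force: [-2.1, 1.1, 5.0]
opening: 0.454
finger_force: 39.8
```

```bash
python3 -c "
from h import *
to((.634,-.134,.187))"
```

```text
t17.47 [ 0.4366 -0.1258  0.1043] z axis [ 2.7e-03  4.0e-04 -1.0e+00] open 38.7 39.752433558460325
(0.634, -0.134, 0.187) -> [-194.    39.   -82.1]
```

{"fn": "carry_out", "kwargs": {
  "plan": [
    {"offset": [0, 0, -20], "rot": [0, 0, 0], "gripper": 30},
    {"offset": [0, 0, -50], "rot": [0, 0, 0], "gripper": 30},
    {"offset": [-10, 2, -75], "rot": [0, 0, 0], "gripper": 30},
    {"offset": [-30, 6, -80], "rot": [0, 0, 0], "gripper": 30},
    {"offset": [-58, 12, -80], "rot": [0, 0, 0], "gripper": 30},
    {"offset": [-88, 18, -80], "rot": [0, 0, 0], "gripper": 30},
    {"offset": [-118, 24, -80], "rot": [0, 0, 0], "gripper": 30},
    {"offset": [-148, 30, -80], "rot": [0, 0, 0], "gripper": 30},
    {"offset": [-173, 35, -80], "rot": [0, 0, 0], "gripper": 30},
    {"offset": [-188, 38, -80], "rot": [0, 0, 0], "gripper": 30},
    {"offset": [-194, 39, -80], "rot": [0, 0, 0], "gripper": 30},
    {"offset": [-194, 39, -80], "rot": [0, 0, 0], "gripper": 30}
  ]
}}

```text
time: 18.47
tcp_pos: [0.6339, -0.1338, 0.1827]
eef_rot: [-0.375, -3.119, 0.001]
wrist_force: [-0.3, 0.8, -2.0]
opening: 0.454
finger_force: 41.0
```

{"fn": "carry_out", "kwargs": {
  "plan": [
    {"offset": [0, 0, 0], "rot": [0, 0, 0], "gripper": 30},
    {"offset": [0, 0, 12], "rot": [0, 0, 0], "gripper": 30},
    {"offset": [0, 0, 28], "rot": [0, 0, 0], "gripper": 30},
    {"offset": [0, 0, 40], "rot": [0, 0, 0], "gripper": 30},
    {"offset": [0, 0, 48], "rot": [0, 0, 0], "gripper": 30},
    {"offset": [0, 0, 48], "rot": [0, 0, 0], "gripper": 30},
    {"offset": [0, 0, 48], "rot": [0, 0, 0], "gripper": 30},
    {"offset": [0, 0, 48], "rot": [0, 0, 0], "gripper": 30},
    {"offset": [0, 0, 48], "rot": [0, 0, 0], "gripper": 30}
  ]
}}

```text
time: 19.22
tcp_pos: [0.6335, -0.1342, 0.1357]
eef_rot: [0.376, 3.118, -0.0]
wrist_force: [-0.2, 0.1, -1.3]
opening: 0.456
finger_force: 41.0
```

```bash
python3 -c "
from h import *
to((.634,-.134,.1263))"
```

```text
t19.22 [ 0.6335 -0.1342  0.1357] z axis [ 1.2e-03 -2.0e-04 -1.0e+00] open 38.9 41.005953373387456
(0.634, -0.134, 0.1263) -> [-0.4  0.3  9.4]
```

{"fn": "carry_out", "kwargs": {
  "plan": [
    {"offset": [0, 0, 5], "rot": [0, 0, 0], "gripper": 30},
    {"offset": [0, 0, 9.2], "rot": [0, 0, 0], "gripper": 30},
    {"offset": [0, 0, 9.2], "rot": [0, 0, 0], "gripper": 30},
    {"offset": [0, 0, 9.2], "rot": [0, 0, 0], "gripper": 30},
    {"offset": [0, 0, 9.2], "rot": [0, 0, 0], "gripper": 45},
    {"offset": [0, 0, 9.2], "rot": [0, 0, 0], "gripper": 55},
    {"offset": [0, 0, 9.2], "rot": [0, 0, 0], "gripper": 65},
    {"offset": [0, 0, 9.2], "rot": [0, 0, 0], "gripper": 65},
    {"offset": [0, 0, -15], "rot": [0, 0, 0], "gripper": 65},
    {"offset": [0, 0, -45], "rot": [0, 0, 0], "gripper": 65},
    {"offset": [0, 0, -80], "rot": [0, 0, 0], "gripper": 65},
    {"offset": [0, 0, -110], "rot": [0, 0, 0], "gripper": 65}
  ]
}}

```text
time: 20.22
tcp_pos: [0.6329, -0.1341, 0.2467]
eef_rot: [0.376, 3.119, -0.0]
wrist_force: [0.1, 0.2, 0.2]
opening: 0.756
finger_force: 0.0
```

{"fn": "carry_out", "kwargs": {
  "plan": [
    {"offset": [30, 0, 0], "rot": [0, 0, 0], "gripper": 65},
    {"offset": [70, 0, 0], "rot": [0, 0, 0], "gripper": 65},
    {"offset": [110, 0, 0], "rot": [0, 0, 0], "gripper": 65},
    {"offset": [150, 0, 0], "rot": [0, 0, 0], "gripper": 65},
    {"offset": [150, 0, 0], "rot": [0, 0, 0], "gripper": 65},
    {"offset": [150, 0, 0], "rot": [0, 0, 0], "gripper": 65}
  ]
}}

```text
time: 20.72
tcp_pos: [0.4859, -0.0977, 0.2455]
eef_rot: [0.374, 3.118, 0.005]
wrist_force: [0.5, -1.0, 0.2]
opening: 0.761
finger_force: 0.0
```

```bash
python3 -c "
from h import *
to()
for x,y,z in [(.6331,-.1349,.167),(.6441,-.041,.142),(.6549,.0531,.117),(.6654,.1477,.092),(.451,-.001,.042)]: print(x,y);stk('top',x,y,z-.004,z+.013)
c=cam('side');save(c,'s3.png')"
```

```text
t20.72 [ 0.4859 -0.0977  0.2455] z axis [ 0.0019  0.0032 -1.    ] open 65.0 0.0
0.6331 -0.1349
top 194 [ 0.6322 -0.1349  0.1679] ((0.63239586353302, -0.1350899189710617), 0.019998319447040558)
0.6441 -0.041
top 180 [ 0.6444 -0.0396  0.1429] ((0.6448193788528442, -0.0398128516972065), 0.01992720738053322)
0.6549 0.0531
top 179 [0.6549 0.0524 0.1177] ((0.6555668115615845, 0.05231434106826782), 0.02020653523504734)
0.6654 0.1477
top 168 [0.6644 0.1472 0.0925] ((0.6640655994415283, 0.1471516191959381), 0.02003539726138115)
0.451 -0.001
top 327 [ 0.4509 -0.0013  0.0428] ((0.4511946141719818, -0.0013750232756137848), 0.028257735073566437)
```

View pics/s3.png

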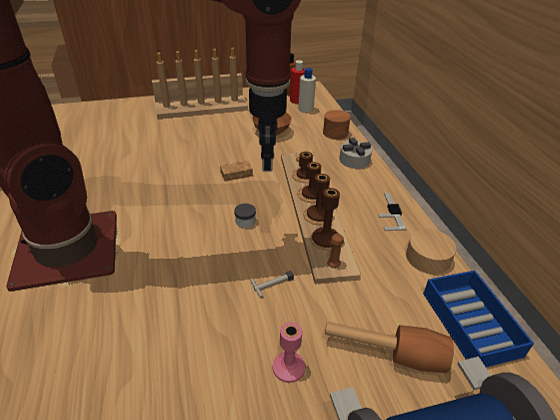

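The side view shows all four sticks upright on their discs, from the tallest beside the post (330,210) to the shortest at the far end (305,160). The tin (245,216) and the pink stick (290,350) haven't moved, and the gripper is clear.

```bash
python3 -c "
from station import arm
print(arm.hand_in())"
```

```text
the job is handed in; nothing more can be done
None
```

I handed the job in at about 21 s: all four candlesticks stand upright within about 1.5 mm of their disc centres (by the top camera), tallest next to the post, and the wax tin and pink look-alike were not moved.

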